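# Hang the double hook on the studio rail

## Robot

A 7-joint arm with a two-finger parallel gripper is mounted at the origin on the work surface. World frame = base frame: x ahead of the robot, y to its left, z up, the work surface at z = 0. Lengths are in m, angles in rad, forces in N, time in s.
With the tool pointing down it reaches from about 0.425 to 0.925 m from the base axis. Payload 6.8 kg.
Tool frame: the origin (TCP) lies on the centre line of the jaws, within the pads' length; the fingertips stand 14 mm ahead of it and the grasp point (between the pads) lies 5 mm behind it (bot.finger_overhang is the distance from the TCP to the fingertips, in m); z points along the fingers, y is the line along which they close (so a half turn about z gives the same grasp; the last joint's range is limited). The gripper opens to 85 mm and grips with 20 to 120 N. Pads are 22 mm wide; open, the fingers measure 114 mm over their backs; the gripper's body (76 mm by 85 mm) begins 54 mm behind the grasp point. The pads swing forward as they close: fully open they stand 13 mm farther back than shut.
Start: joints at [-1.345, 0.477, 0.022, 1.555, -0.011, 1.109, -0.083], TCP at [0.221, 0.638, 0.245] pointing down, gripper open.
Joint ranges: [-2.96, 2.96], [-0.34, 2.1], [-1.41, 1.46], [0.24, 2.44], [-1.37, 4.51], [0.17, 1.92], [-2.96, 2.96]. Speed limits (rad/s): [2.39, 2.39, 3.14, 3.14, 3.14, 3.14, 3.14].

## Interface

Orientations are given as a unit quaternion [w, x, y, z].
In Python, from station import bot gives the robot as it stands.
- The arm moves only by the shell command python3 -m inch 'ROWS' [OPENING] [FORCE]. ROWS is JSON, a list of rows, each a list of 4 numbers: the shift along the tool's x, y, z in m, then the turn about the tool's z in degrees. A call has 1 to 12 rows; each row shifts and turns the commanded pose from where the row before left it, along the tool's axes as they then stand; what a row does not reach is not made up. A row lasts 1/10 s, in which the tool goes at most 50 mm and 8.59 degrees, less where a joint would pass 70% of its speed; a pose out of reach is approached as far as the arm can. A call is refused whole if a number of a shift passes 0.05 or a number of a turn 8.59, either way. A call with a gripper value outside its range is refused whole. OPENING is the finger opening in m, from 0 to 0.0854, set as the call begins (- or left out, the last holds). The fingers move at their own pace and stop on an object; FORCE is the grip in N (left out, the last holds). Time passes only in rows, so rows that do not move let the fingers close. It gives the time, the measured TCP pose, the force, the opening and the grip force at its end, in the units of the state.
- bot.get_obs(): the state, without advancing time (a new reading comes with each control period).
- bot.read_camera(name): name is "side" or "top" or "wrist"; returns a dict with "color" (480x640x3 uint8, red, green, blue), "mtx" (3x3 intrinsics, pixels), "dist_coeffs" ([k1, k2, p1, p2, k3] as OpenCV has them; the pictures are not rectified), "world_from_camera" (4x4, takes a point from camera to world coordinates); the wrist camera has in their place "hand_eye" (4x4, takes a point from camera to tool coordinates, whose origin is the TCP and whose axes are the flange's). Camera axes: x right, y up, looking along -z (the intrinsics and any distortion apply to the point x, -y, -z); pixel columns grow to the right and rows downward; lengths in m; the calibration is good to about 2 mm. A picture is of the moment at which its call begins: read the wrist's pose just before it. There is no depth.
- bot.hand_in(): hands the job in; it is judged then, once.
The state is a dict: "t": time; "q": joint angles; "joint_vel": joint speeds; "joint_torque": joint torques, N m; "eef_pos": TCP position; "tool_rot": TCP orientation; "contact_force": force on the tool from outside, world axes, zero at the start; "torque": the same for the moment, N m; "gripper_width": opening from 0.0 (shut) to 1.0 (fully open); "grasp_force": force on a finger pad.
Only numpy, scipy, OpenCV 4.12 (cv2) and the standard library are available. Lean on these libraries where they do the work, as an engineer would, in place of code of your own. Each camera call takes 0.05 s, during which the arm holds its last target. There are 200 camera calls.

## Task

Take the double-hook hanger off its parking block, enter its foot into the open end of the slotted rail, and slide it along until it meets the sprung buffer of the stop block. Push on gently, just far enough that the latch in the rail springs up behind the foot and holds the hanger against the buffer, never driving the buffer in by more than 8 mm; then let go. At no time load the rail with more than 25 N, and leave the bottles and the cup alone.

Things in the scene. Friction and masses are not known exactly. Their poses are not given: they have to be found in the camera images.
- hanger_grip (a point): Centre of the hanger's upright black grip tab: 12 mm thick along its x, 26 mm long along y, 62 mm tall; pinch it across its thickness from above. z is up, y runs along the hanger's foot. The hanger stands upright and loose on a fixed grey parking block (60 mm high); half-turned about z it is the same.
- hanger_foot (a point): Middle of the underside of the hanger's flat steel foot, 58 mm straight below hanger_grip, same axes. Foot: 40 mm long (y), 22 mm wide (x), 8 mm thick, ends rounded in plan. A neck 6 mm thick (x), 22 mm long (y) rises from it to a cross arm 21 to 27 mm above this point, just under the tab.
- hanger: The whole hanger, steel, 0.1 to 0.25 kg, 89 mm tall; origin and axes as hanger_foot. A hook hangs on either side (+x, -x), 26 to 43 mm out, to 25 mm below the foot's underside. Home: a sprung latch in the channel floor (a wedge 4 mm high, up to 3 N to slide over) rises behind the foot once the buffer is in by 5 mm, and then holds it in by about 4 mm.
- rail_mouth (a point): Middle of the channel floor at the rail's open end, 89 mm above the table. y runs level along the rail: +y points into it. Channel 25 mm wide, 10 mm high, under two lips 4 mm thick with a 10 mm slot between, facing up: the foot has 1.5 mm play to either side and 2 mm in height.
- rail: Fixed dark steel slotted rail, 260 mm long, 33 mm wide, far end capped, on two legs under its middle line; origin on the table below its middle, 130 mm along y from rail_mouth; same axes. A black stop block is clamped on it, at a place that changes and is not measured (see buffer); its top stands 9 mm above the rail's top.
- ink_a: Small ink bottle, 34 mm across, 100 mm tall, loose; a bystander. Origin at the middle of its underside.
- ink_b: Another ink bottle of the same size, loose; a bystander.
- wash_bottle: White wash bottle, 64 mm across, 150 mm tall, loose; a bystander.
- rinse_cup: White plastic cup, 68 mm across, 80 mm tall, loose; a bystander.
- buffer (a joint): Travel of the stop block's sprung buffer plate: 0 = out, grows as the foot's front end pushes it in along the rail; bottoms at 12 mm. Force 1.5 N at first contact, then 0.8 N per mm more. When out, its face is 140 to 225 mm along the rail from rail_mouth, not measured: find it by feel. Do not push it past 8 mm.
Not all that is in view belongs to the job. Of the things that look like the hanger, the largest one is meant.

How it is judged:
By the outcome, as a careful person would: the job done as asked, in the order asked, and still so for the second after the job is handed in, with the robot touching nothing.
It also fails if it takes over 67 s, if anything falls off the work surface, if the arm or the gripper's body presses on something with over 40 N, if the wrist force passes 120 N, or if a joint passes its speed limit or range.

## Working session

There is one attempt and no reset: what is moved stays moved. The work goes in short steps, Python scripts to look and compute and a shell command to move; the robot and the scene stay as the last step left them, time stands still between calls to the robot, and variables do not carry over. Pictures are saved under pics/ and viewed, at most 10 in all, crops included, and the job is handed in when it is done.

```bash
mkdir -p pics; python3 - <<'E'
from station import bot
import cv2, numpy as np
o=bot.get_obs(); print({k:np.round(v,3).tolist() for k,v in o.items()})
for n in("top","side"):
    c=bot.read_camera(n); cv2.imwrite(f"pics/{n}0.png",c["color"][:,:,::-1]); np.savez(f"{n}0.npz",**c); print(n,c["mtx"].round(1).tolist(),c["dist_coeffs"],c["world_from_camera"].round(3).tolist())
E
```

```text
{'t': 0.0, 'q': [-1.345, 0.478, 0.022, 1.556, -0.012, 1.109, -0.083], 'joint_vel': [-0.001, -0.001, -0.0, 0.0, -0.001, 0.001, 0.0], 'joint_torque': [-0.0, -59.644, 1.608, -28.121, 0.012, 0.009, -0.0], 'eef_pos': [0.221, 0.637, 0.244], 'tool_rot': [-0.0, 0.166, 0.986, -0.001], 'contact_force': [-0.007, 0.523, 0.453], 'torque': [-0.011, 0.02, -0.03], 'grasp_force': 0.0, 'gripper_width': 1.003}
top [[455.0, 0.0, 321.9], [0.0, 455.0, 228.1], [0.0, 0.0, 1.0]] [-0.02816422  0.          0.          0.          0.        ] [[0.001, 0.978, -0.21, 0.357], [-1.0, 0.0, -0.005, -0.06], [-0.004, 0.21, 0.978, 0.934], [0.0, 0.0, 0.0, 1.0]]
side [[552.8, 0.0, 324.5], [0.0, 552.8, 227.7], [0.0, 0.0, 1.0]] [0.03134489 0.         0.         0.         0.        ] [[-0.764, 0.279, -0.582, 0.046], [-0.644, -0.363, 0.673, 0.51], [-0.024, 0.889, 0.457, 0.504], [0.0, 0.0, 0.0, 1.0]]
```

View pics/top0.png

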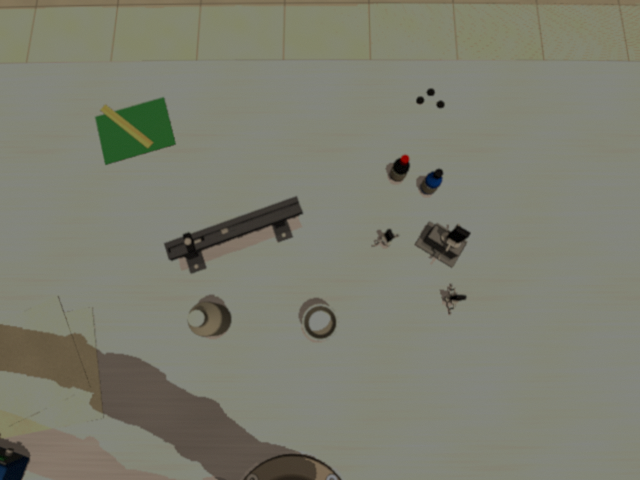

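View pics/side0.png

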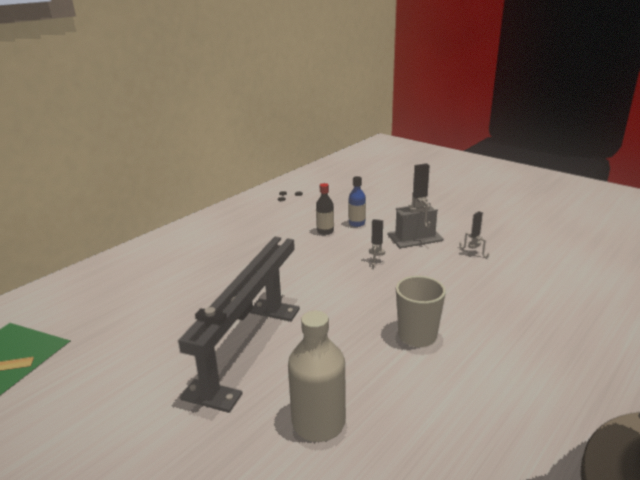

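Candidates for the hanger: the tab on the grey block at top (458,234), and two small look-alikes standing on the table at (389,235) and (457,297). The largest, the one on the parking block, is the target. The stop block is near the rail's left end at (188,243), so the mouth is at the right end, about (300,207). Next is a close crop to check.

```bash
python3 - <<'E'
import cv2, numpy as np
t=cv2.imread("pics/top0.png"); s=cv2.imread("pics/side0.png")
f=lambda im,x,y,w,h,k:cv2.resize(np.clip(im[y:y+h,x:x+w]*2.0,0,255).astype(np.uint8),None,fx=k,fy=k,interpolation=cv2.INTER_CUBIC)
a=np.hstack([f(t,410,210,80,60,5),f(s,380,155,80,60,5)])
b=np.hstack([f(t,155,190,160,70,2.5),f(s,170,230,160,70,2.5)])
c=f(s,170,230,140,120,2)
cv2.imwrite("pics/crop1.png",np.vstack([a,b]))
E
```

```text
(no output)
```

View pics/crop1.png

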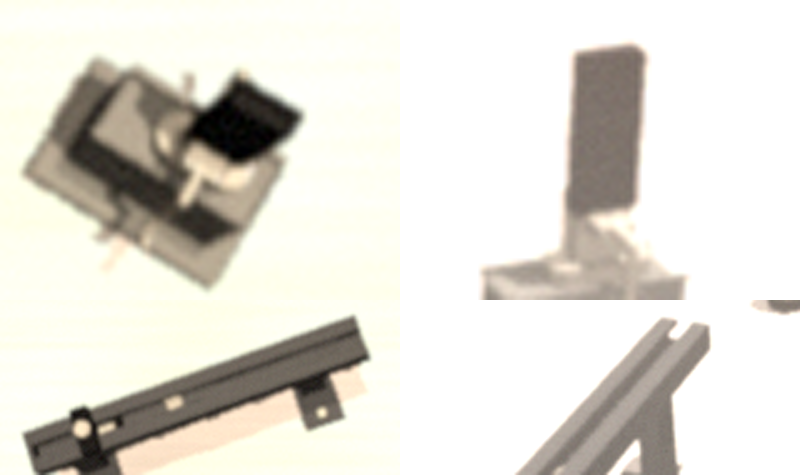

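The crop confirms the choice: a large tab above a double hook standing on the grey block. The tab's top face runs from (458,225) to (470,233) in the top image. The slot is open at the right-hand end.

```bash
cat > h.py <<'E'
import numpy as np, cv2
from scipy.spatial.transform import Rotation as R
F=np.diag([1,-1,-1.])
def ray(c,uv,T):
    p=cv2.undistortPoints(np.array([[uv]],float),c["mtx"],c["dist_coeffs"])[0,0]
    return T[:3,3], T[:3,:3]@F@np.array([p[0],p[1],1])
def onz(c,uv,z,T=None):
    o,d=ray(c,uv,c["world_from_camera"] if T is None else T); return o+d*(z-o[2])/d[2]
def proj(c,P,T=None):
    T=c["world_from_camera"] if T is None else T
    Q=(np.atleast_2d(P)-T[:3,3])@T[:3,:3]@F
    return cv2.projectPoints(Q,np.zeros(3),np.zeros(3),c["mtx"],c["dist_coeffs"])[0][:,0]
def tcpT(o):
    T=np.eye(4); w,x,y,z=o["tool_rot"]; T[:3,:3]=R.from_quat([x,y,z,w]).as_matrix(); T[:3,3]=o["eef_pos"]; return T
E
python3 - <<'E'
from h import *
t=dict(np.load("top0.npz")); s=dict(np.load("side0.npz"))
for n,uv,z in [("tabtop c1",(458,225),.149),("tabtop c2",(470.4,233),.149),("mouthL",(297,196.8),.103),("mouthR",(303,212.8),.103),("farL",(165,243.2),.103)]:
    print(n,onz(t,uv,z).round(4))
# side: tab top mid, crop (610,47)->(380+42,155+9.4)
print("tab side",onz(s,(422,164.5),.149).round(4))
print("rail side end L,R",onz(s,(170+(670-400)/2.5,230+(319-300)/2.5),.103).round(4),onz(s,(170+(708-400)/2.5,230+(328-300)/2.5),.103).round(4))
E
```

```text
tabtop c1 [ 0.5309 -0.2971  0.149 ]
tabtop c2 [ 0.5165 -0.3182  0.149 ]
mouthL [ 0.5959 -0.0086  0.103 ]
mouthR [ 0.5646 -0.0204  0.103 ]
farL [0.5063 0.2366 0.103 ]
tab side [ 0.5181 -0.305   0.149 ]
rail side end L,R [ 0.5914 -0.0101  0.103 ] [ 0.5649 -0.016   0.103 ]
```

```bash
cat > plan.py <<'E'
# python3 plan.py yaw_target x y z [x y z ...] [-s step] : print rows (yaw = world angle of tool y, deg)
import sys, json
from h import *
from station import bot
a=sys.argv[1:]; st=0.045
if "-s" in a: i=a.index("-s"); st=float(a[i+1]); del a[i:i+2]
o=bot.get_obs(); T=tcpT(o); p=T[:3,3]; yaw=np.degrees(np.arctan2(T[1,1],T[0,1]))
yt=float(a[0]); W=np.array(a[1:],float).reshape(-1,3); dy=(yt-yaw+180)%360-180
segs=[]; q=p
for w in W:
    n=max(1,int(np.ceil(np.linalg.norm(w-q)/st))); segs+=[(w-q)/n]*n; q=w
n=max(len(segs),int(np.ceil(abs(dy)/8))); segs+=[np.zeros(3)]*(n-len(segs))
rows=[];y=yaw
for s in segs:
    r=np.radians(y); Y=np.array([np.cos(r),np.sin(r),0]); X=np.array([-Y[1],Y[0],0])  # z down: x = y x z
    X=np.cross(Y,[0,0,-1.])
    rows.append([round(s@X,4),round(s@Y,4),round(-s[2],4),round(-dy/n,2)]); y+=dy/n
print("pos",p.round(4),"yaw",yaw.round(2),"tilt",T[:3,2].round(4)); 
for i in range(0,n,12): print(json.dumps(rows[i:i+12]))
E
python3 plan.py -34.3 .47 .42 .25 .61 .1 .25 .519 -.304 .25
```

```text
pos [0.221  0.6373 0.2444] yaw 70.87 tilt [-4.0e-04 -1.6e-03 -1.0e+00]
[[-0.0383, -0.0155, -0.0007, 4.05], [-0.0393, -0.0127, -0.0007, 4.05], [-0.0401, -0.0099, -0.0007, 4.05], [-0.0407, -0.0071, -0.0007, 4.05], [-0.0411, -0.0042, -0.0007, 4.05], [-0.0413, -0.0013, -0.0007, 4.05], [-0.0413, 0.0017, -0.0007, 4.05], [-0.0411, 0.0046, -0.0007, 4.05], [-0.0422, -0.0112, -0.0, 4.05], [-0.0429, -0.0082, -0.0, 4.05], [-0.0434, -0.0052, -0.0, 4.05], [-0.0436, -0.0021, -0.0, 4.05]]
[[-0.0436, 0.001, -0.0, 4.05], [-0.0435, 0.0041, -0.0, 4.05], [-0.0431, 0.0071, -0.0, 4.05], [-0.0425, 0.0101, -0.0, 4.05], [-0.0392, -0.0134, -0.0, 4.05], [-0.04, -0.0106, -0.0, 4.05], [-0.0407, -0.0077, -0.0, 4.05], [-0.0411, -0.0048, -0.0, 4.05], [-0.0414, -0.0019, -0.0, 4.05], [-0.0414, 0.001, -0.0, 4.05], [-0.0412, 0.0039, -0.0, 4.05], [-0.0408, 0.0068, -0.0, 4.05]]
[[-0.0403, 0.0097, -0.0, 4.05], [-0.0395, 0.0125, -0.0, 4.05]]
```

```bash
python3 -m inch '[[-0.038,-0.015,0,4],[-0.039,-0.013,0,4],[-0.040,-0.010,0,4],[-0.041,-0.007,0,4],[-0.041,-0.004,0,4],[-0.041,-0.001,0,4],[-0.041,0.002,0,4],[-0.041,0.005,0,4],[-0.042,-0.011,0,4],[-0.043,-0.008,0,4],[-0.043,-0.005,0,4],[-0.044,-0.002,0,4]]' 0.06 30
python3 -m inch '[[-0.044,0.001,0,4],[-0.043,0.004,0,4],[-0.043,0.007,0,4],[-0.042,0.010,0,4],[-0.039,-0.013,0,4],[-0.040,-0.011,0,4],[-0.041,-0.008,0,4],[-0.041,-0.005,0,4],[-0.041,-0.002,0,4],[-0.041,0.001,0,4],[-0.041,0.004,0,4],[-0.04,0.007,0,4]]'
python3 plan.py -34.3 .519 -.304 .25
```

```text
t: 1.3
eef_pos: [0.5426, 0.2621, 0.245]
tool_rot: [-0.0, 0.554, 0.833, -0.0]
contact_force: [1.4, 0.6, -1.5]
gripper_width: 0.7
grasp_force: 0.0
t: 2.5
eef_pos: [0.5452, -0.2188, 0.2451]
tool_rot: [-0.0, 0.845, 0.535, -0.0]
contact_force: [0.3, 0.3, -0.2]
gripper_width: 0.703
grasp_force: 0.0
pos [ 0.5452 -0.2188  0.2451] yaw -25.28 tilt [-4.e-04  3.e-04 -1.e+00]
[[-0.0441, 0.0063, -0.0025, 4.51], [-0.0435, 0.0098, -0.0025, 4.51]]
```

```bash
python3 -m inch '[[-0.044,0.006,-0.01,4.5],[-0.0435,0.010,-0.01,4.5],[0,0,0,0],[0,0,0,0]]'
cat > wr.py <<'E'
import sys
from h import *
from station import bot
o=bot.get_obs(); c=bot.read_camera("wrist"); T=tcpT(o); Tc=T@c["hand_eye"]
n=sys.argv[1]; cv2.imwrite(f"pics/{n}.png",np.clip(c["color"][:,:,::-1]*1.8,0,255).astype(np.uint8)); np.savez(n+".npz",mtx=c["mtx"],dist_coeffs=c["dist_coeffs"],T=Tc,tcp=T)
print(T[:3,3].round(4),Tc.round(3).tolist())
E
python3 wr.py w1
```

```text
t: 2.9
eef_pos: [0.5192, -0.3036, 0.2652]
tool_rot: [-0.0, 0.884, 0.467, -0.0]
contact_force: [0.1, 1.4, -1.0]
gripper_width: 0.703
grasp_force: 0.0
[ 0.5192 -0.3036  0.2652] [[0.827, 0.531, 0.186, 0.567], [-0.562, 0.781, 0.271, -0.234], [-0.001, -0.328, 0.945, 0.394], [0.0, 0.0, 0.0, 1.0]]
```

View pics/w1.png

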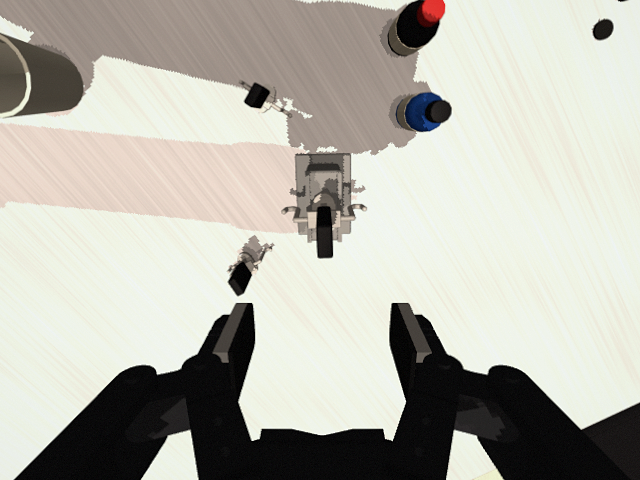

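The wrist view shows the tab at about (325,232), nearly aligned with the jaws, standing on the block between the two small decoys. I'll fit the tab box to its dark silhouette.

```bash
python3 - <<'E'
from h import *
from scipy.optimize import minimize
c=dict(np.load("w1.npz")); im=cv2.imread("pics/w1.png"); g=im.max(2)
m=np.zeros(g.shape,np.uint8); m[195:265,310:342]=(g[195:265,310:342]<75)
nl,l,st,_=cv2.connectedComponentsWithStats(m); k=1+np.argmax(st[1:,4]); m=(l==k); print(st[k])
B=np.array([[a,b,z] for a in(-.006,.006) for b in(-.013,.013) for z in(.087,.149)])
K=8; M=cv2.resize(m[180:280,300:350].astype(np.uint8),None,fx=K,fy=K,interpolation=cv2.INTER_LINEAR)
def mask(p):
    r=np.radians(p[2]); Rz=np.array([[np.cos(r),-np.sin(r),0],[np.sin(r),np.cos(r),0],[0,0,1]])
    P=B@Rz.T+[p[0]/1e3,p[1]/1e3,0]; uv=(proj(c,P,c["T"])-[300,180]+.5)*K
    h=cv2.convexHull(uv.astype(np.float32)); q=np.zeros(M.shape,np.uint8); cv2.fillConvexPoly(q,np.round(h).astype(int),1); return q
f=lambda p:(mask(p)!=M).sum()/K/K
best=min((minimize(f,[519+dx,-304+dy,a],method="Nelder-Mead",options=dict(initial_simplex=np.array([519+dx,-304+dy,a])+np.array([[0,0,0],[3,0,0],[0,3,0],[0,0,4]]))) for dx in(-2,2) for dy in(-2,2) for a in(-36,-32)),key=lambda r:r.fun)
print(best.x,best.fun,M.sum()/K/K)
E
```

```text
[316 195  26  63 872]
[ 520.59145595 -304.60242655  -32.91453081] 190.34375 855.3125
```

```bash
python3 plan.py -33.5 .520 -.3042 .265 .520 -.3042 .113 -s .03
```

```text
pos [ 0.52   -0.3019  0.2648] yaw -34.09 tilt [-6.e-04  1.e-03 -1.e+00]
[[-0.0019, 0.0013, -0.0002, -0.08], [0.0, 0.0, 0.0253, -0.08], [0.0, 0.0, 0.0253, -0.08], [0.0, 0.0, 0.0253, -0.08], [0.0, 0.0, 0.0253, -0.08], [0.0, 0.0, 0.0253, -0.08], [0.0, 0.0, 0.0253, -0.08]]
```

```bash
python3 -m inch '[[-0.001,0.001,0.025,-0.5],[0,0,0.025,0],[0,0,0.025,0],[0,0,0.025,0],[0,0,0.025,0],[0,0,0.027,0],[0,0,0,0],[0,0,0,0]]' 0.045 30
python3 - <<'E'
from h import *
from station import bot
for i in range(4):
    o=bot.get_obs(); print(o["t"],np.round(o["eef_pos"],4),np.round(o["tool_rot"],4),np.round(o["contact_force"],2))
E
```

```text
t: 3.75
eef_pos: [0.5206, -0.3026, 0.1131]
tool_rot: [-0.001, 0.881, 0.473, -0.0]
contact_force: [0.0, 0.2, 0.7]
gripper_width: 0.53
grasp_force: 0.0
3.75 [ 0.5206 -0.3026  0.1131] [-7.000e-04  8.809e-01  4.733e-01 -3.000e-04] [0.02 0.17 0.67]
3.75 [ 0.5206 -0.3026  0.1131] [-7.000e-04  8.809e-01  4.733e-01 -3.000e-04] [0.02 0.17 0.67]
3.75 [ 0.5206 -0.3026  0.1131] [-7.000e-04  8.809e-01  4.733e-01 -3.000e-04] [0.02 0.17 0.67]
3.75 [ 0.5206 -0.3026  0.1131] [-7.000e-04  8.809e-01  4.733e-01 -3.000e-04] [0.02 0.17 0.67]
```

```bash
python3 -m inch '[[0,0,0,0],[0,0,0,0],[0,0,0,0],[0,0,0,0],[0,0,0,0],[0,0,0,0],[0,0,0,0],[0,0,0,0]]' 0 40
python3 -m inch '[[0,0,-0.01,0],[0,0,-0.03,0],[0,0,-0.04,0],[0,0,-0.04,0],[0,0,0,0],[0,0,0,0]]'
python3 wr.py w2; python3 plan.py 20.1 .592 -.050 .235
```

```text
t: 4.55
eef_pos: [0.5212, -0.3042, 0.1147]
tool_rot: [0.001, 0.881, 0.472, 0.001]
contact_force: [-0.8, 1.3, 6.8]
gripper_width: 0.134
grasp_force: 41.3
t: 5.15
eef_pos: [0.5204, -0.304, 0.2343]
tool_rot: [0.001, 0.881, 0.472, 0.001]
contact_force: [0.5, 0.2, -1.3]
gripper_width: 0.134
grasp_force: 40.2
[ 0.5204 -0.304   0.2343] [[0.833, 0.523, 0.181, 0.567], [-0.553, 0.787, 0.273, -0.234], [0.0, -0.327, 0.945, 0.363], [0.0, 0.0, 0.0, 1.0]]
pos [ 0.5198 -0.3035  0.2329] yaw -33.61 tilt [-6.e-04  8.e-04 -1.e+00]
[[0.0418, -0.0134, -0.0003, -7.67], [0.0433, -0.0077, -0.0003, -7.67], [0.0439, -0.0018, -0.0003, -7.67], [0.0437, 0.0041, -0.0003, -7.67], [0.0428, 0.0099, -0.0003, -7.67], [0.0411, 0.0155, -0.0003, -7.67], [0.0, 0.0, -0.0, -7.67]]
```

View pics/w2.png

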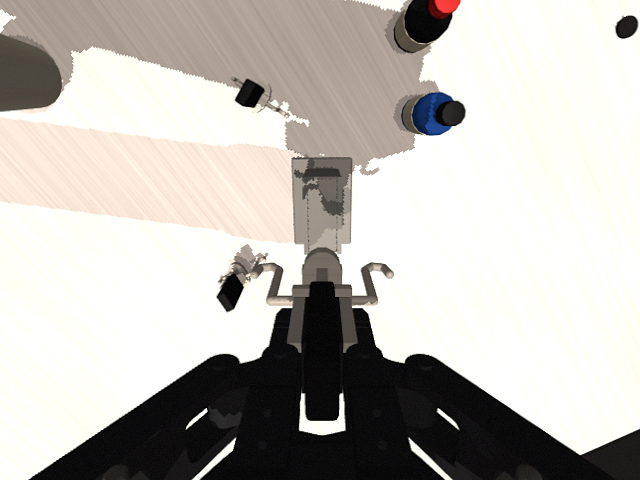

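The hanger is held upright. The foot's front end is visible at about (322,250), the cross arm at row 295, and the hooks at (268,270) and (378,270). I'll compare these with the expected geometry.

```bash
python3 - <<'E'
from h import *
c=dict(np.load("w2.npz")); H=np.linalg.inv(c["tcp"])@c["T"]; print(H.round(4).tolist())
for dx,dz in((0,.0535),(.002,.0535),(0,.0555)):
  print(dx,dz,proj(c,np.array([[.020+dx,0,dz-.008],[.009+dx,.011,dz-.008],[.009+dx,-.011,dz-.008],[.013+dx,.006,-.058-.031+dz],[.013+dx,-.006,-.058-.031+dz],[-.013+dx,0,-.089+dz]]),H).round(1).tolist())
im=cv2.imread("pics/w2.png"); cv2.imwrite("pics/w2c.png",cv2.resize(im[225:435,240:405],None,fx=2.8,fy=2.8,interpolation=cv2.INTER_CUBIC))
E
```

```text
[[0.0007, 0.9447, 0.328, 0.0844], [1.0, -0.0011, 0.001, 0.0002], [0.0013, 0.328, -0.9447, -0.1284], [0.0, 0.0, 0.0, 1.0]]
0 0.0535 [[321.7, 248.7], [342.5, 268.2], [300.9, 268.1], [340.5, 359.9], [302.0, 359.9], [321.3, 424.2]]
0.002 0.0535 [[321.7, 245.1], [342.5, 264.7], [300.8, 264.7], [340.6, 354.6], [301.9, 354.5], [321.3, 419.6]]
0 0.0555 [[321.7, 247.4], [342.3, 266.7], [301.1, 266.7], [340.2, 355.9], [302.4, 355.9], [321.3, 419.5]]
```

View pics/w2c.png

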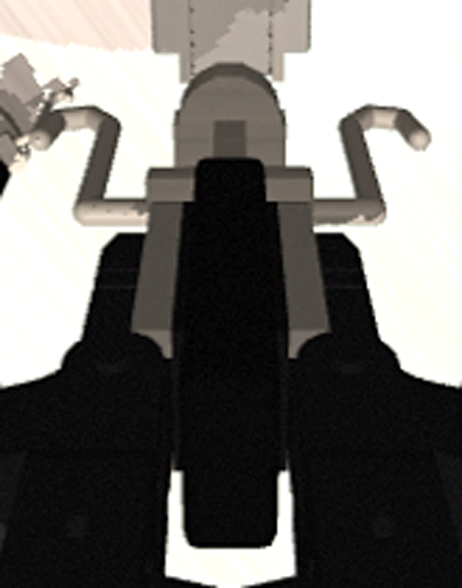

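```bash
python3 -m inch '[[0.042,-0.013,0,-7.67],[0.043,-0.008,0,-7.67],[0.044,-0.002,0,-7.67],[0.044,0.004,0,-7.67],[0.043,0.01,0,-7.67],[0.041,0.015,0,-7.67],[0,0,0.03,-7.67],[0,0,0.03,0],[0,0,0,0],[0,0,0,0]]'
python3 wr.py w3; python3 plan.py 20.1 .595 -.0563 .165
```

```text
t: 6.2
eef_pos: [0.5909, -0.0506, 0.1723]
tool_rot: [-0.001, 0.574, 0.819, -0.001]
contact_force: [0.5, -0.2, -0.8]
gripper_width: 0.136
grasp_force: 40.0
[ 0.5909 -0.0506  0.1723] [[0.939, -0.325, -0.109, 0.562], [0.343, 0.888, 0.308, 0.029], [-0.004, -0.327, 0.945, 0.301], [0.0, 0.0, 0.0, 1.0]]
pos [ 0.592  -0.0508  0.1736] yaw 19.99 tilt [-5.e-04 -4.e-04 -1.e+00]
[[-0.0062, 0.001, 0.0086, -0.11]]
```

View pics/w3.png

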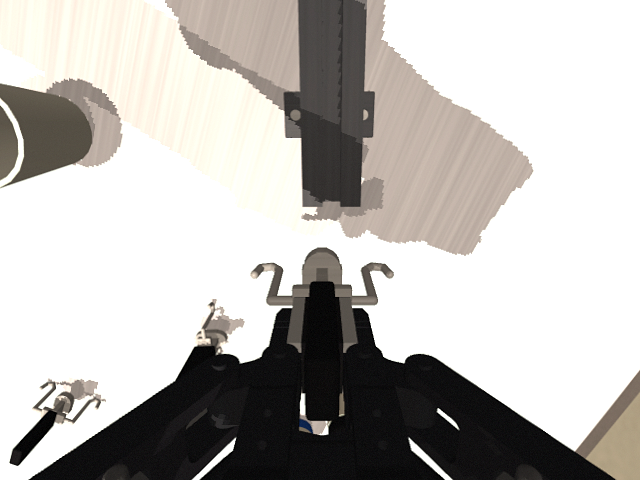

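The rail's open end is at row 207, columns 303 to 361, just ahead of the foot tip (322,250), with the rail running up the image. The hanger has to move slightly to the right. I'll measure the edges.

```bash
cat > rail.py <<'E'
import sys
from h import *
c=dict(np.load(sys.argv[1]+".npz")); g=cv2.GaussianBlur(cv2.imread(f"pics/{sys.argv[1]}.png").max(2),(0,0),.8).astype(float)
r0,r1,mid=map(int,sys.argv[2:5])
L=[];Rr=[]
d=np.diff(g,axis=1)
for r in range(r0,r1,3):
    i=mid-45+np.argmin(d[r,mid-45:mid-15]); j=mid+15+np.argmax(d[r,mid+15:mid+50])
    L.append(onz(c,(i+.5,r),.103,c["T"])[:2]); Rr.append(onz(c,(j+.5,r),.103,c["T"])[:2])
out=[]
for P in(L,Rr):
    vx,vy,x,y=cv2.fitLine(np.array(P,np.float32),cv2.DIST_HUBER,0,1e-4,1e-4).ravel()
    s=np.sign(vy); out.append((np.array([vx,vy])*s,np.array([x,y]))); print("dir",np.degrees(np.arctan2(vy*s,vx*s)).round(2))
u=out[0][0]+out[1][0]; u/=np.linalg.norm(u); n=np.array([u[1],-u[0]])
print("width mm",1e3*(out[1][1]-out[0][1])@n)
cen=(out[0][1]+out[1][1])/2; tcp=c["tcp"][:2,3]; yaw=np.degrees(np.arctan2(c["tcp"][1,1],c["tcp"][0,1]))
print("rail dir",np.degrees(np.arctan2(u[1],u[0])),"tool x dir",yaw+90,"lateral offset of rail from tcp (+right, =tool y) mm",1e3*(cen-tcp)@n)
for row in map(float,sys.argv[5:]): 
    e=onz(c,(mid,row),.103,c["T"])[:2]; print("end along",1e3*(e-tcp)@u)
E
python3 rail.py w3 150 203 332 207
```

```text
dir 108.99
dir 110.57
width mm 32.757263
rail dir 109.780014 tool x dir 109.99610850939624 lateral offset of rail from tcp (+right, =tool y) mm 4.507403151255407
end along 36.62786129153831
```

```bash
python3 -m inch '[[0,0.004,0.015,0],[0,0,0.014,0],[0.006,0,0,0],[0,0,0,0],[0,0,0,0]]'
python3 wr.py w4; python3 rail.py w4 140 185 326 190 200 210
python3 - <<'E'
from station import bot
import numpy as np,cv2
Z=[]
for i in range(6): bot.read_camera("side") ; Z.append(bot.get_obs()["eef_pos"])
print(np.mean(Z,0).round(4),np.std(Z,0).round(4))
c=bot.read_camera("side"); np.savez("side4.npz",**c)
s=np.clip(c["color"][:,:,::-1]*1.8,0,255).astype(np.uint8); cv2.imwrite("s4.png",s)
w=cv2.imread("pics/w4.png")
cv2.imwrite("pics/c4.png",np.hstack([cv2.resize(s[190:310,240:340],(500,600),interpolation=cv2.INTER_CUBIC),cv2.resize(w[120:420,250:400],(300,600),interpolation=cv2.INTER_CUBIC)]))
E
```

```text
t: 6.75
eef_pos: [0.5938, -0.0429, 0.1446]
tool_rot: [0.0, 0.573, 0.82, 0.0]
contact_force: [0.5, -0.2, -1.9]
gripper_width: 0.135
grasp_force: 40.1
[ 0.5938 -0.0429  0.1446] [[0.939, -0.325, -0.113, 0.565], [0.344, 0.887, 0.307, 0.036], [0.0, -0.327, 0.945, 0.273], [0.0, 0.0, 0.0, 1.0]]
dir 111.23
dir 99.14
width mm 33.23253
rail dir 105.18367 tool x dir 110.0919208500824 lateral offset of rail from tcp (+right, =tool y) mm -5.971260572744715
end along 51.595467662130375
end along 46.72926328549123
end along 41.77282249195082
[ 0.5939 -0.0433  0.1447] [0.0001 0.     0.0001]
```

View pics/c4.png

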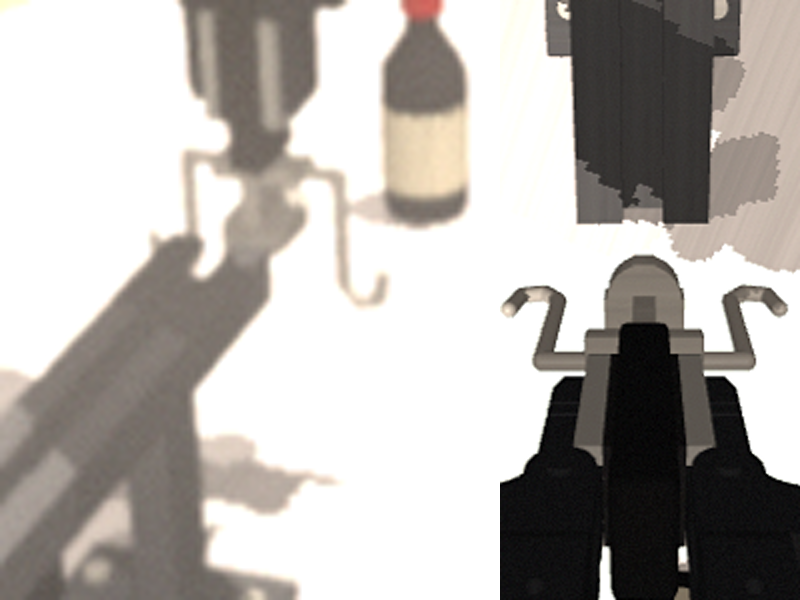

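The rail end is at row 231, columns 289 to 354 (centre 321.5). The foot's centre is at column 322 and the rail edges converge symmetrically, so it is aligned, with a gap of about 12 mm. I'll enter slowly.

```bash
python3 -m inch '[[0.005,-0.0002,0,0],[0.004,0,0,0],[0.003,0,0,0],[0.002,0,0,0],[0.002,0,0,0],[0,0,0,0],[0,0,0,0]]'; python3 -m inch '[[0.002,0,0,0],[0.002,0,0,0],[0.002,0,0,0],[0,0,0,0],[0,0,0,0]]'
```

```text
t: 7.85
eef_pos: [0.5885, -0.0295, 0.1444]
tool_rot: [0.001, 0.574, 0.819, -0.0]
contact_force: [2.9, -5.4, -3.6]
gripper_width: 0.135
grasp_force: 39.9
t: 8.35
eef_pos: [0.5869, -0.0248, 0.1452]
tool_rot: [0.002, 0.574, 0.819, -0.0]
contact_force: [1.9, -5.7, 1.4]
gripper_width: 0.136
grasp_force: 40.6
```

```bash
python3 -m inch '[[0.002,0,-0.0005,0],[0.002,0,0,0],[0,0,0,0],[0,0,0,0]]'; python3 -c "
from station import bot;print(bot.get_obs()['torque'],bot.get_obs()['tool_rot'])"; python3 -m inch '[[0.002,0,0,0],[0.002,0,0,0],[0,0,0,0],[0,0,0,0]]'; python3 -c "
from station import bot;print(bot.get_obs()['torque'],bot.get_obs()['tool_rot'])"
```

```text
t: 8.75
eef_pos: [0.5855, -0.021, 0.1457]
tool_rot: [0.001, 0.574, 0.819, -0.0]
contact_force: [1.6, -6.6, 1.2]
gripper_width: 0.136
grasp_force: 40.8
[-1.69268274 -0.40863052  0.07203116] [ 1.49140765e-03  5.73800027e-01  8.18994057e-01 -1.97135499e-04]
t: 9.15
eef_pos: [0.5842, -0.0173, 0.1459]
tool_rot: [0.002, 0.574, 0.819, -0.0]
contact_force: [0.3, -7.2, 3.3]
gripper_width: 0.131
grasp_force: 40.9
[-1.73135871 -0.30686925  0.00668984] [ 1.59584485e-03  5.73804775e-01  8.18990548e-01 -1.24087507e-04]
```

Drag is 7 N, more than I expected. The hanger could be tipping in the grip, so I'll look before going on.

```bash
python3 wr.py w5; python3 - <<'E'
from station import bot
import numpy as np,cv2
c=bot.read_camera("side"); s=np.clip(c["color"][:,:,::-1]*1.8,0,255).astype(np.uint8)
w=cv2.imread("pics/w5.png")
cv2.imwrite("pics/c5.png",np.hstack([cv2.resize(s[190:290,240:320],(480,600),interpolation=cv2.INTER_CUBIC),cv2.resize(w[190:430,260:388],(320,600),interpolation=cv2.INTER_CUBIC)]))
E
```

```text
[ 0.5842 -0.0173  0.1459] [[0.94, -0.323, -0.114, 0.555], [0.342, 0.887, 0.309, 0.062], [0.001, -0.33, 0.944, 0.274], [0.0, 0.0, 0.0, 1.0]]
```

View pics/c5.png

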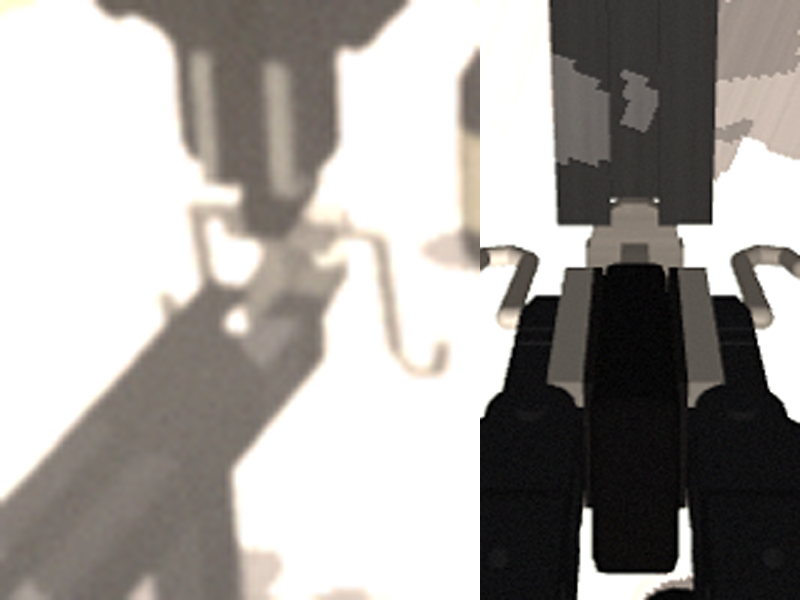

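The foot's nose has entered the slot by about 10 mm, with the tip seen between the lips near (318,271). But the hanger has pitched nose-down in the jaws by several degrees: the hooks moved back about 25 px while the tab top stayed at row 418. I'll level it with a soft grip by pressing the nose gently on the channel floor.

```bash
cat > wc.py <<'E'
# pitch from wrist view: track rows of key features without viewing
import sys
from h import *
from station import bot
o=bot.get_obs(); c=bot.read_camera("wrist"); im=np.clip(c["color"][:,:,::-1]*1.8,0,255).astype(np.uint8)
cv2.imwrite(f"pics/{sys.argv[1]}.png",im); g=im.max(2).astype(int)
ref=cv2.imread("pics/w2.png")
# right hook template from w2
t=ref[258:306,362:396]; R=cv2.matchTemplate(im[230:350,340:410],t,cv2.TM_CCOEFF_NORMED); _,v,_,p=cv2.minMaxLoc(R)
t2=ref[258:306,248:282]; R2=cv2.matchTemplate(im[230:350,230:310],t2,cv2.TM_CCOEFF_NORMED); _,v2,_,p2=cv2.minMaxLoc(R2)
col=g[:,322]; tf=[r for r in range(255,330) if col[r]<60 and (col[r:r+6]<60).all()]
bt=[r for r in range(400,435) if col[r]>120]
print("hookR dx,dy",p[0]+340-362,p[1]+230-258,round(v,2),"hookL",p2[0]+230-248,p2[1]+230-258,round(v2,2),"tab front row",tf[:1],"tab back row",bt[:1])
print("F",np.round(o["contact_force"],1),"tq",np.round(o["torque"],2),"z",np.round(o["eef_pos"],4))
E
python3 wc.py w5b
python3 -m inch '[[0,0,0,0],[0,0,0,0],[0,0,0,0]]' 0 20; python3 wc.py w6
python3 -m inch '[[-0.001,0,0.001,0],[0,0,0.0005,0],[0,0,0,0],[0,0,0,0]]';python3 wc.py w7
```

```text
hookR dx,dy 0 25 0.73 hookL 0 25 0.55 tab front row [255] tab back row [419]
F [ 0.3 -7.6  3.6] tq [-1.69 -0.21  0.02] z [ 0.5842 -0.0173  0.1459]
t: 9.6
eef_pos: [0.5842, -0.0173, 0.1459]
tool_rot: [0.002, 0.574, 0.819, -0.0]
contact_force: [1.4, -6.1, 3.0]
gripper_width: 0.135
grasp_force: 40.9
hookR dx,dy 0 25 0.73 hookL 0 25 0.55 tab front row [255] tab back row [419]
F [ 1.4 -6.1  3. ] tq [-1.71 -0.31  0.02] z [ 0.5842 -0.0173  0.1459]
t: 10.05
eef_pos: [0.5846, -0.0176, 0.1442]
tool_rot: [0.001, 0.574, 0.819, 0.0]
contact_force: [1.7, -6.0, 3.1]
gripper_width: 0.133
grasp_force: 40.9
hookR dx,dy 0 25 0.73 hookL 0 25 0.55 tab front row [255] tab back row [419]
F [ 1.7 -6.   3.1] tq [-1.51 -0.42 -0.02] z [ 0.5846 -0.0176  0.1442]
```

```bash
cat > sub.py <<'E'
import cv2,numpy as np,sys
a=cv2.imread(f"pics/{sys.argv[1]}.png",0).astype(np.float32);b=cv2.imread(f"pics/{sys.argv[2]}.png",0).astype(np.float32)
for n,(y,x,h,w) in dict(hookR=(280,345,55,40),hookL=(280,255,55,40),tabback=(395,290,40,60),rail=(195,288,70,64)).items():
    def sc(dy,dx):
        M=np.float32([[1,0,dx],[0,1,dy]]); return 0
    t=cv2.resize(a[y:y+h,x:x+w],None,fx=4,fy=4,interpolation=cv2.INTER_CUBIC); m=14
    s=cv2.resize(b[y-m:y+h+m,x-m:x+w+m],None,fx=4,fy=4,interpolation=cv2.INTER_CUBIC)
    _,v,_,p=cv2.minMaxLoc(cv2.matchTemplate(s,t,cv2.TM_CCOEFF_NORMED)); print(n,"dx,dy px",p[0]/4-m,p[1]/4-m,round(v,3))
E
python3 sub.py w5b w7
python3 -m inch '[[-0.003,0,0,0],[-0.003,0,0,0],[0,0,0,0],[0,0,0,0]]' 0.005 20; python3 wc.py w8; python3 sub.py w7 w8
```

```text
hookR dx,dy px 0.0 0.0 0.995
hookL dx,dy px 0.0 0.0 0.997
tabback dx,dy px 0.0 0.0 0.992
rail dx,dy px -1.0 0.25 0.982
t: 10.5
eef_pos: [0.5852, -0.021, 0.1429]
tool_rot: [-0.001, 0.573, 0.82, -0.0]
contact_force: [-0.3, -0.6, -1.1]
gripper_width: 0.137
grasp_force: 40.3
hookR dx,dy 0 24 0.73 hookL 0 24 0.56 tab front row [255] tab back row [419]
F [-0.3 -0.6 -1.1] tq [0.01 0.04 0.02] z [ 0.5852 -0.021   0.1429]
hookR dx,dy px 0.0 -0.25 0.989
hookL dx,dy px 0.0 -0.25 0.991
tabback dx,dy px 0.0 0.0 0.996
rail dx,dy px 1.5 0.5 0.909
```

Backing out 6 mm cleared the contact, but the pitch remains. The cleanest fix is to set the hanger back flat on its block, regrip it harder, then find the height by touching the rail top. I'll retreat first.

```bash
python3 -m inch '[[-0.01,0,0,0],[-0.015,0,0,0],[-0.02,0,0,0],[0,0,-0.03,0],[0,0,-0.04,0],[0,0,-0.02,0],[0,0,0,0]]'; python3 plan.py -33.7 .5205 -.304 .235
```

```text
t: 11.25
eef_pos: [0.6033, -0.066, 0.2368]
tool_rot: [0.003, 0.574, 0.819, 0.002]
contact_force: [-0.2, -0.5, -0.8]
gripper_width: 0.135
grasp_force: 40.3
pos [ 0.6033 -0.066   0.2368] yaw 19.96 tilt [ 6.6e-03 -4.0e-04 -1.0e+00]
[[-0.0326, -0.0265, 0.0003, 7.67], [-0.0358, -0.0219, 0.0003, 7.67], [-0.0384, -0.017, 0.0003, 7.67], [-0.0403, -0.0117, 0.0003, 7.67], [-0.0415, -0.0062, 0.0003, 7.67], [-0.042, -0.0006, 0.0003, 7.67], [0.0, 0.0, -0.0, 7.67]]
```

```bash
python3 -m inch '[[-0.033,-0.026,0,7.67],[-0.036,-0.022,0,7.67],[-0.038,-0.017,0,7.67],[-0.04,-0.012,0,7.67],[-0.0415,-0.006,0,7.67],[-0.042,-0.001,0,7.67],[0,0,0,7.67],[0,0,0,0],[0,0,0,0]]'; python3 plan.py -33.6 .5205 -.304 .122; python3 - <<'E'
from h import *
c=dict(np.load("w1.npz")); T=c["tcp"].copy()
Rh=c["tcp"][:3,:3]; f=np.array([.5205,-.304,.06])
P=np.array([f+Rh@[a,b,0] for a,b in((.02,0),(-.02,0),(0,.011),(0,-.011))]); print("w1 foot fr,back,r,l",proj(c,P,c["T"]).round(0).tolist())
c2=dict(np.load("w2.npz")); print("w2 foot place",proj(c2,P,c2["T"]).round(0).tolist())
# block top/base corners seen in w2: (293,157),(352,157),(350,243),(295,243)
for uv in((293,157),(352,157),(350,243),(295,243)):
  for z in(.06,.0): print(uv,z,((onz(c2,uv,z,c2["T"])-f)@Rh).round(3))
E
```

```text
t: 12.15
eef_pos: [0.5186, -0.3009, 0.2322]
tool_rot: [-0.001, 0.88, 0.474, -0.0]
contact_force: [-0.5, 0.5, -1.6]
gripper_width: 0.133
grasp_force: 40.2
pos [ 0.5186 -0.3009  0.2322] yaw -33.38 tilt [-1.5e-03  7.0e-04 -1.0e+00]
[[-0.0005, 0.0011, 0.0367, 0.07], [-0.0005, 0.0011, 0.0367, 0.07], [-0.0005, 0.0011, 0.0367, 0.07]]
w1 foot fr,back,r,l [[323.0, 189.0], [323.0, 230.0], [335.0, 210.0], [312.0, 210.0]]
w2 foot place [[322.0, 197.0], [321.0, 241.0], [334.0, 219.0], [309.0, 219.0]]
(293, 157) 0.06 [ 0.053 -0.024 -0.   ]
(293, 157) 0.0 [ 0.047 -0.029  0.06 ]
(352, 157) 0.06 [ 0.054  0.025 -0.   ]
(352, 157) 0.0 [0.048 0.03  0.06 ]
(350, 243) 0.06 [-0.022  0.026 -0.   ]
(350, 243) 0.0 [-0.043  0.031  0.06 ]
(295, 243) 0.06 [-0.022 -0.024  0.   ]
(295, 243) 0.0 [-0.044 -0.028  0.06 ]
```

```bash
python3 -m inch '[[0.001,0.002,0.036,0],[0.001,0.001,0.036,0],[0,0,0.036,0],[0,0,0,0],[0,0,0,0]]'; python3 -m inch '[[0,0,0.001,0],[0,0,0.001,0],[0,0,0.001,0],[0,0,0,0]]';python3 -m inch '[[0,0,0.001,0],[0,0,0.001,0],[0,0,0,0]]'
```

```text
t: 12.65
eef_pos: [0.5225, -0.3009, 0.1254]
tool_rot: [-0.001, 0.881, 0.474, -0.0]
contact_force: [0.7, 0.2, -0.8]
gripper_width: 0.134
grasp_force: 40.1
t: 13.05
eef_pos: [0.5226, -0.3016, 0.1229]
tool_rot: [0.0, 0.881, 0.472, 0.0]
contact_force: [-0.6, 0.0, -0.9]
gripper_width: 0.139
grasp_force: 40.1
t: 13.35
eef_pos: [0.5222, -0.3015, 0.1201]
tool_rot: [-0.0, 0.881, 0.472, -0.0]
contact_force: [1.0, -0.3, -0.8]
gripper_width: 0.136
grasp_force: 40.1
```

```bash
python3 -m inch '[[0,0,0.001,0],[0,0,0.001,0],[0,0,0,0]]';python3 -m inch '[[0,0,0.001,0],[0,0,0.001,0],[0,0,0,0]]';python3 -m inch '[[0,0,0.001,0],[0,0,0.001,0],[0,0,0,0]]'
```

```text
t: 13.65
eef_pos: [0.5222, -0.3015, 0.1181]
tool_rot: [-0.0, 0.881, 0.472, -0.0]
contact_force: [-0.7, -0.9, -2.0]
gripper_width: 0.138
grasp_force: 40.1
t: 13.95
eef_pos: [0.5223, -0.3017, 0.1164]
tool_rot: [0.0, 0.881, 0.472, 0.0]
contact_force: [-0.4, 0.1, -0.1]
gripper_width: 0.135
grasp_force: 40.6
t: 14.25
eef_pos: [0.5225, -0.3018, 0.1159]
tool_rot: [-0.0, 0.881, 0.472, 0.001]
contact_force: [-3.3, 2.6, 15.0]
gripper_width: 0.136
grasp_force: 42.4
```

```bash
python3 -m inch '[[0,0,0.001,0],[0,0,0,0]]'; python3 wc.py w9; python3 -m inch '[[0,0,-0.001,0],[0,0,-0.0005,0],[0,0,0,0],[0,0,0,0]]' 0.03; python3 wc.py w10;  python3 -m inch '[[0,0,0,0],[0,0,0,0],[0,0,0,0]]'; python3 wc.py w11; python3 sub.py w10 w11
```

```text
t: 14.45
eef_pos: [0.5226, -0.3019, 0.1158]
tool_rot: [-0.0, 0.882, 0.472, 0.001]
contact_force: [-5.2, 4.1, 21.1]
gripper_width: 0.136
grasp_force: 43.5
hookR dx,dy -1 24 0.67 hookL -1 24 0.58 tab front row [295] tab back row [420]
F [-5.2  4.1 21.1] tq [1.29 1.55 0.03] z [ 0.5226 -0.3019  0.1158]
t: 14.9
eef_pos: [0.5222, -0.3015, 0.1145]
tool_rot: [-0.0, 0.881, 0.472, -0.0]
contact_force: [0.0, 0.2, 0.7]
gripper_width: 0.349
grasp_force: 0.0
hookR dx,dy -21 -24 0.59 hookL -18 44 0.38 tab front row [305] tab back row []
F [0.  0.2 0.7] tq [-0.02  0.05 -0.03] z [ 0.5222 -0.3015  0.1145]
t: 15.25
eef_pos: [0.5223, -0.3016, 0.1147]
tool_rot: [-0.0, 0.881, 0.472, -0.0]
contact_force: [1.1, -0.2, 0.1]
gripper_width: 0.352
grasp_force: 0.0
hookR dx,dy -21 -24 0.59 hookL -18 44 0.38 tab front row [305] tab back row []
F [ 1.1 -0.2  0.1] tq [ 0.01 -0.01  0.02] z [ 0.5223 -0.3016  0.1147]
hookR dx,dy px 0.0 0.0 0.992
hookL dx,dy px 0.0 -0.25 0.996
tabback dx,dy px -2.25 -0.25 0.994
rail dx,dy px 0.0 0.0 0.992
```

```bash
cat > hk.py <<'E'
import cv2,sys
ref=cv2.imread("pics/w2.png"); im=cv2.imread(f"pics/{sys.argv[1]}.png")
for n,(y0,y1,x0,x1) in dict(R=(256,308,360,398),L=(256,308,246,284),foot=(246,290,296,348)).items():
    X0=x0-35;X1=x1+35;Y0=y0-45;Y1=y1+60; r=cv2.matchTemplate(im[Y0:Y1,X0:X1],ref[y0:y1,x0:x1],cv2.TM_CCOEFF_NORMED); _,v,_,p=cv2.minMaxLoc(r); print(n,"shift",p[0]-35,p[1]-45,round(v,2))
E
python3 hk.py w11; python3 hk.py w5; python3 hk.py w4
python3 - <<'E'
import cv2
g=cv2.imread("pics/w11.png").max(2)
for r in range(250,440,10): print(r,"".join("#" if v<60 else "+" if v<140 else "." for v in g[r,230:412:3]))
E
```

```text
R shift 21 43 0.54
L shift -23 50 0.35
foot shift 5 60 0.55
R shift 0 25 0.67
L shift 0 25 0.45
foot shift 0 52 0.8
R shift 0 0 0.98
L shift 0 0 0.8
foot shift 0 0 0.95
250 .................+..++++++++++++++++++++++..+................
260 .....................+++++++++++++++++++++...................
270 .....................++++..++++++++++++++....................
280 .......................++++...+++++++++.+....................
290 .........+++....+++.....+++++++++++++++++...+++....+++.......
300 ...............+++##...++++++++++++++++++.+#++++.............
310 ..........###++++###..++++++########+++++.###++++###.........
320 .+..+...####+++++###........########+++...###+++++####.......
330 +......####+++++####.......+########+.....####+++++#####.....
340 .....+#####++++#####.......#########......#####+++++#####....
350 ...##########++####+.......##########......####++##########..
360 +##################........##########......##################
370 ##################+........##########.......#################
380 ##################.........##########.......#################
390 ###############+#+........+##########+.......#+##############
400 ###############...........+##########+.........##############
410 ###############...........+##########..........+#############
420 ###############...........+##########..........##############
430 ######################+....##########..+#####################
```

```bash
python3 - <<'E'
from h import *
c=dict(np.load("w2.npz")); H=np.linalg.inv(c["tcp"])@c["T"]
for dx in(0,-.004,-.008,-.012): print(dx,proj(c,np.array([[.013+dx,0,.0547-.027],[.013+dx,0,.0547-.089],[-.013+dx,0,.0547-.089],[.013+dx,.003,.0547-.027]]),H).round(1).tolist())
for n in("w2","w11"):
    g=cv2.imread(f"pics/{n}.png").max(2); print(n,[int(v) for v in g[270:320:2,322]], "back",[int(v) for v in g[410:476:3,325]]); 
    for r in(330,380,420): print(r,[int(v) for v in g[r,296:350:2]])
E
```

```text
0 [[321.6, 275.3], [321.3, 357.5], [321.3, 421.4], [327.9, 275.3]]
-0.004 [[321.6, 282.9], [321.3, 368.0], [321.3, 430.4], [327.8, 282.9]]
-0.008 [[321.6, 290.3], [321.3, 378.2], [321.3, 439.2], [327.8, 290.3]]
-0.012 [[321.6, 297.7], [321.3, 388.2], [321.3, 447.8], [327.7, 297.7]]
w2 [77, 81, 82, 81, 81, 79, 7, 7, 10, 7, 14, 10, 7, 5, 3, 1, 10, 9, 9, 7, 9, 5, 7, 5, 5] back [12, 12, 14, 1, 255, 255, 255, 255, 255, 12, 10, 12, 14, 9, 9, 12, 16, 10, 14, 12, 10, 12]
330 [77, 79, 81, 39, 10, 7, 9, 9, 9, 7, 9, 9, 7, 9, 9, 7, 5, 9, 10, 10, 7, 7, 9, 70, 79, 77, 79]
380 [10, 12, 7, 18, 9, 7, 10, 9, 16, 12, 12, 16, 12, 14, 14, 10, 14, 10, 14, 10, 9, 7, 16, 10, 12, 12, 14]
420 [7, 0, 253, 255, 255, 255, 208, 77, 50, 52, 52, 50, 52, 48, 48, 48, 48, 48, 48, 115, 253, 255, 255, 255, 225, 0, 5]
w11 [97, 97, 100, 135, 133, 127, 131, 133, 135, 138, 90, 90, 91, 95, 97, 93, 90, 93, 9, 10, 9, 12, 9, 12, 12] back [12, 12, 10, 14, 16, 18, 27, 30, 32, 16, 12, 12, 10, 12, 14, 16, 18, 14, 19, 16, 19, 18]
330 [234, 243, 244, 244, 243, 244, 246, 212, 0, 7, 10, 7, 9, 9, 10, 10, 10, 10, 12, 10, 7, 120, 122, 207, 246, 244, 243]
380 [255, 255, 255, 255, 255, 255, 172, 1, 7, 12, 7, 9, 10, 10, 12, 9, 7, 9, 14, 9, 12, 9, 41, 255, 255, 255, 255]
420 [255, 255, 255, 255, 255, 255, 122, 7, 10, 14, 16, 16, 12, 16, 12, 18, 16, 14, 14, 10, 16, 12, 16, 255, 255, 255, 255]
```

```bash
python3 -m inch '[[0,0,-0.03,0],[0,0,-0.04,0],[0,0,-0.04,0],[-0.003,0,-0.04,0],[0,0,0,0],[0,0,0,0],[0,0,0,0]]' 0.045; python3 wr.py w12; python3 - <<'E'
from h import *
from scipy.optimize import minimize
B=np.array([[a,b,z] for a in(-.006,.006) for b in(-.013,.013) for z in(.087,.149)]);K=6
def run(n,x0,y0):
    c=dict(np.load(n+".npz")); g=cv2.imread(f"pics/{n}.png").max(2)
    r0,r1,c0,c1=185,300,295,350
    m=(g[r0:r1,c0:c1]<30).astype(np.uint8); nl,l,st,_=cv2.connectedComponentsWithStats(m); k=1+np.argmax(st[1:,4]); print(n,"bbox",st[k]+[c0,r0,0,0,0])
    M=cv2.resize((l==k).astype(np.uint8),None,fx=K,fy=K,interpolation=cv2.INTER_NEAREST)
    def mask(p):
        r=np.radians(p[2]); t=np.radians(p[3]); Rz=np.array([[np.cos(r),-np.sin(r),0],[np.sin(r),np.cos(r),0],[0,0,1]])
        Q=B-[0,0,.06]; Rx=np.array([[1,0,0],[0,np.cos(t),-np.sin(t)],[0,np.sin(t),np.cos(t)]])
        P=(Q@Rx.T+[0,0,.06])@Rz.T+[p[0]/1e3,p[1]/1e3,0]; uv=(proj(c,P,c["T"])-[c0,r0]+.5)*K
        q=np.zeros(M.shape,np.uint8); cv2.fillConvexPoly(q,np.round(cv2.convexHull(uv.astype(np.float32))).astype(int),1); return q
    f=lambda p:(mask(p)!=M).sum()/K/K
    S=np.array([[0,0,0,0],[4,0,0,0],[0,4,0,0],[0,0,4,0],[0,0,0,4]])
    b=min((minimize(f,[x0+dx,y0+dy,-33,t],method="Nelder-Mead",options=dict(initial_simplex=np.array([x0+dx,y0+dy,-33,t])+S)) for dx in(-4,3) for dy in(-4,3) for t in(-3,3)),key=lambda r:r.fun)
    T=c["tcp"]; print(b.x.round(1),b.fun,M.sum()/K/K,"tool-frame offset mm",((np.array([b.x[0]/1e3,b.x[1]/1e3,.1])-T[:3,3])@T[:3,:3]*1e3).round(1))
run("w1",520,-304); run("w12",514,-314)
E
```

```text
t: 16.0
eef_pos: [0.5201, -0.3034, 0.2636]
tool_rot: [-0.001, 0.881, 0.472, -0.0]
contact_force: [0.1, -0.2, 0.1]
gripper_width: 0.526
grasp_force: 0.0
[ 0.5201 -0.3034  0.2636] [[0.833, 0.521, 0.184, 0.567], [-0.553, 0.788, 0.272, -0.233], [-0.003, -0.328, 0.945, 0.392], [0.0, 0.0, 0.0, 1.0]]
w1 bbox [317 206  16  51 446]
[ 518.2 -308.3  -31.9   -3.5] 376.4444444444444 446.0 tool-frame offset mm [ -4.5   1.8 165.2]
w12 bbox [318 219  15  53 438]
[ 509.1 -323.5  -34.1  -16.6] 325.63888888888886 438.0 tool-frame offset mm [-22.8   2.3 163.6]
```

```bash
python3 - <<'E'
from h import *
for n in("w1","w12"):
  c=dict(np.load(n+".npz")); T=c["tcp"]
  for dx in(-.012,-.009,-.006,-.003,0,.003):
    Q=[[.013+dx,0],[-.013+dx,0]]; P=[T[:3,3]+T[:3,:3]@[q[0],q[1],0] for q in Q]; P[0][2]=.087; P[1][2]=.149
    print(n,dx,proj(c,np.array(P),c["T"]).round(1).tolist())
g=cv2.imread("pics/w12.png").max(2)
for r in(235,250,262,268): print(r,[int(v) for v in g[r,308:342:1]])
E
```

```text
w1 -0.012 [[321.9, 216.8], [321.8, 272.3]]
w1 -0.009 [[321.9, 213.5], [321.8, 268.6]]
w1 -0.006 [[321.9, 210.2], [321.8, 264.9]]
w1 -0.003 [[321.9, 206.9], [321.8, 261.1]]
w1 0 [[321.9, 203.6], [321.8, 257.3]]
w1 0.003 [[321.9, 200.2], [321.8, 253.5]]
w12 -0.012 [[322.3, 217.3], [322.1, 273.2]]
w12 -0.009 [[322.3, 214.0], [322.1, 269.5]]
w12 -0.006 [[322.3, 210.7], [322.1, 265.7]]
w12 -0.003 [[322.3, 207.4], [322.1, 262.0]]
w12 0 [[322.3, 204.0], [322.1, 258.2]]
w12 0.003 [[322.3, 200.7], [322.1, 254.4]]
235 [180, 214, 217, 216, 216, 216, 217, 219, 223, 115, 0, 5, 7, 5, 7, 3, 7, 7, 5, 5, 9, 9, 5, 1, 86, 147, 154, 228, 248, 243, 243, 246, 192, 190]
250 [250, 246, 246, 248, 250, 248, 250, 255, 172, 59, 16, 36, 37, 30, 36, 36, 34, 34, 30, 36, 32, 32, 27, 16, 43, 230, 255, 248, 248, 250, 248, 250, 250, 248]
262 [250, 248, 250, 248, 248, 248, 250, 255, 172, 57, 21, 32, 34, 34, 34, 34, 30, 34, 32, 32, 28, 34, 30, 18, 50, 228, 255, 250, 248, 248, 248, 248, 250, 248]
268 [244, 243, 246, 250, 250, 248, 250, 255, 174, 59, 19, 30, 32, 34, 32, 28, 32, 34, 32, 34, 36, 34, 28, 16, 102, 234, 252, 250, 250, 248, 250, 250, 248, 248]
```

The tab is upright again, about 11 mm further back on the block, with bounding box rows 219 to 272 and columns 318 to 333. I'll regrip with a firmer force.

```bash
python3 -m inch '[[-0.011,0.002,0.02,0],[0,0,0.033,0],[0,0,0.033,0],[0,0,0.033,0],[0,0,0.034,0],[0,0,0,0],[0,0,0,0]]'; python3 -m inch '[[0,0,0,0],[0,0,0,0],[0,0,0,0],[0,0,0,0],[0,0,0,0],[0,0,0,0]]' 0 100;  python3 -m inch '[[0,0,-0.002,0],[0,0,0,0],[0,0,0,0]]'; python3 -m inch '[[0,0,-0.018,0],[0,0,-0.04,0],[0,0,-0.04,0],[0,0,-0.02,0],[0,0,0,0],[0,0,0,0]]'; python3 wr.py w13; python3 hk.py w13; python3 - <<'E'
import cv2
g=cv2.imread("pics/w13.png").max(2)
print([int(v) for v in g[240:300:2,322]],[int(v) for v in g[410:430:2,325]])
E
```

```text
t: 16.75
eef_pos: [0.5155, -0.3143, 0.1112]
tool_rot: [-0.001, 0.881, 0.472, -0.001]
contact_force: [0.6, -0.0, -0.2]
gripper_width: 0.525
grasp_force: 0.0
t: 17.35
eef_pos: [0.5168, -0.3147, 0.1132]
tool_rot: [0.001, 0.881, 0.472, 0.001]
contact_force: [-1.1, 1.1, 6.6]
gripper_width: 0.128
grasp_force: 97.8
t: 17.65
eef_pos: [0.5161, -0.3142, 0.1137]
tool_rot: [-0.0, 0.881, 0.472, -0.0]
contact_force: [-0.4, 0.4, -1.5]
gripper_width: 0.127
grasp_force: 97.2
t: 18.25
eef_pos: [0.516, -0.3139, 0.2312]
tool_rot: [-0.0, 0.881, 0.472, 0.0]
contact_force: [-0.6, -0.3, -1.6]
gripper_width: 0.123
grasp_force: 97.5
[ 0.516  -0.3139  0.2312] [[0.833, 0.522, 0.183, 0.563], [-0.553, 0.788, 0.272, -0.244], [-0.002, -0.328, 0.945, 0.36], [0.0, 0.0, 0.0, 1.0]]
R shift 0 -1 0.97
L shift -1 0 0.88
foot shift 0 -1 0.94
[180, 189, 255, 162, 81, 79, 117, 115, 113, 113, 115, 118, 118, 120, 77, 79, 82, 82, 81, 79, 81, 7, 12, 7, 5, 0, 9, 10, 9, 7] [10, 14, 10, 7, 9, 1, 255, 255, 255, 255]
```

The grip geometry is the same as at first, so the hanger is level, and the TCP-to-foot offset is about 53 mm. Next is a gentle touch on the rail top to calibrate the height.

```bash
python3 plan.py 20.05 .594 -.0435 .185 .5724 .015 .163
```

```text
pos [ 0.5156 -0.3136  0.2304] yaw -33.61 tilt [-0.0018  0.0012 -1.    ]
[[0.0383, -0.012, 0.0065, -5.96], [0.0394, -0.008, 0.0065, -5.96], [0.04, -0.0038, 0.0065, -5.96], [0.0402, 0.0003, 0.0065, -5.96], [0.0399, 0.0045, 0.0065, -5.96], [0.0392, 0.0086, 0.0065, -5.96], [0.0381, 0.0127, 0.0065, -5.96], [0.0305, -0.0066, 0.011, -5.96], [0.031, -0.0034, 0.011, -5.96]]
```

```bash
python3 -m inch '[[0.038,-0.012,0.005,-7.67],[0.0385,-0.007,0.005,-7.67],[0.0395,-0.002,0.005,-7.67],[0.040,0.004,0.005,-7.67],[0.0395,0.009,0.005,-7.67],[0.038,0.014,0.005,-7.67],[0.036,0.018,0.005,-7.67],[0,0,0,0],[0,0,0,0],[0,0,0,0]]'; python3 plan.py 20.05 .5724 .015 .185 .5724 .015 .163
```

```text
t: 19.3
eef_pos: [0.5904, -0.0461, 0.1958]
tool_rot: [-0.001, 0.574, 0.819, -0.001]
contact_force: [-0.4, -0.7, -1.1]
gripper_width: 0.131
grasp_force: 97.5
pos [ 0.5904 -0.0461  0.1958] yaw 19.92 tilt [-0.0021 -0.001  -1.    ]
[[0.0318, 0.002, 0.0054, -0.04], [0.0318, 0.002, 0.0054, -0.04], [0.0, 0.0, 0.022, -0.04]]
```

```bash
python3 -m inch '[[0.032,0.002,0.005,0],[0.032,0.002,0.005,0],[0,0,0.015,0],[0,0,0.009,0],[0,0,0,0],[0,0,0,0]]'; python3 -m inch '[[0,0,0.001,0],[0,0,0.001,0],[0,0,0,0],[0,0,0,0]]'; python3 -m inch '[[0,0,0.001,0],[0,0,0.001,0],[0,0,0,0],[0,0,0,0]]'
```

```text
t: 19.9
eef_pos: [0.5732, 0.015, 0.1629]
tool_rot: [0.0, 0.574, 0.819, -0.0]
contact_force: [0.5, 1.4, -1.2]
gripper_width: 0.125
grasp_force: 97.6
t: 20.3
eef_pos: [0.5732, 0.0168, 0.1609]
tool_rot: [0.0, 0.573, 0.819, 0.0]
contact_force: [0.6, -0.3, -1.1]
gripper_width: 0.128
grasp_force: 97.6
t: 20.7
eef_pos: [0.573, 0.0169, 0.1587]
tool_rot: [-0.0, 0.573, 0.819, -0.0]
contact_force: [0.2, 0.4, -1.1]
gripper_width: 0.126
grasp_force: 97.6
```

```bash
for i in 1; do python3 -m inch '[[0,0,0.0005,0],[0,0,0.0005,0],[0,0,0,0],[0,0,0,0]]'; done; python3 -m inch '[[0,0,0.0005,0],[0,0,0,0],[0,0,0,0]]'; python3 -m inch '[[0,0,0.0005,0],[0,0,0,0],[0,0,0,0]]'; python3 -m inch '[[0,0,0.0005,0],[0,0,0,0],[0,0,0,0]]'
```

```text
t: 21.1
eef_pos: [0.5732, 0.0168, 0.1582]
tool_rot: [0.0, 0.573, 0.819, 0.0]
contact_force: [-2.0, 1.1, 5.7]
gripper_width: 0.125
grasp_force: 98.5
t: 21.4
eef_pos: [0.5733, 0.0168, 0.1582]
tool_rot: [0.0, 0.573, 0.819, 0.0]
contact_force: [-3.4, 0.7, 9.9]
gripper_width: 0.128
grasp_force: 99.4
t: 21.7
eef_pos: [0.5733, 0.0168, 0.1582]
tool_rot: [-0.0, 0.573, 0.819, 0.0]
contact_force: [-5.6, 0.4, 14.0]
gripper_width: 0.125
grasp_force: 100.0
t: 22.0
eef_pos: [0.5733, 0.0168, 0.1582]
tool_rot: [-0.0, 0.573, 0.819, 0.001]
contact_force: [-8.2, 0.3, 17.5]
gripper_width: 0.126
grasp_force: 100.6
```

Contact with the rail top (z = 0.103) is at TCP z = 0.1582, so the true offset is 55.2 mm and the entry TCP z should be about 0.1452. The first try was about 1.5 mm low.

```bash
python3 -m inch '[[0,0,-0.008,0],[-0.02,0,0,0],[-0.04,0,0,0],[-0.007,0,0,0],[0,0,0.008,0],[0,0,0.0095,0],[0,0,0,0],[0,0,0,0],[0,0,0,0]]'; python3 wr.py w14; python3 hk.py w14; python3 - <<'E'
from h import *
c=dict(np.load("w14.npz")); H=np.linalg.inv(c["tcp"])@c["T"]; g=cv2.imread("pics/w14.png").max(2)
for r in(160,180,200,210,215,220,225,230,235,240): print(r,"".join("#" if v<60 else "+" if v<140 else "." for v in g[r,280:366]))
E
```

```text
t: 22.9
eef_pos: [0.5961, -0.0452, 0.1468]
tool_rot: [-0.0, 0.573, 0.82, 0.0]
contact_force: [-0.2, -0.4, -2.2]
gripper_width: 0.125
grasp_force: 97.6
[ 0.5961 -0.0452  0.1468] [[0.939, -0.326, -0.112, 0.567], [0.345, 0.887, 0.307, 0.034], [-0.0, -0.327, 0.945, 0.275], [0.0, 0.0, 0.0, 1.0]]
R shift 0 -1 0.96
L shift -1 0 0.79
foot shift 0 -1 0.94
160 ....+####################################################################+............
180 .....+##################################################################+.............
200 ......+++++++++++#######################################################+.............
210 ......++++++++++++++++++###########++++++##############################+..............
215 ......+++++++++++++++++++++++#####+++++++++++++++######################+..............
220 .......++++++++++++++++++++++...................++#####################+..............
225 ................................................+++++++.....+..+......+...............
230 ......................................................................................
235 ......................................................................................
240 ......................................................................................
```

The rail centre is at column 319 and the foot at 322, so I'll shift −1.6 mm in y and lower 1.5 mm. Gap about 16 mm.

```bash
python3 -m inch '[[0.004,-0.0016,0.0015,0],[0.004,0,0,0],[0.002,0,0,0],[0,0,0,0],[0,0,0,0]]'; python3 -m inch '[[0.003,0,0,0],[0.002,0,0,0],[0.002,0,0,0],[0,0,0,0],[0,0,0,0]]';  python3 -m inch '[[0.002,0,0,0],[0.002,0,0,0],[0,0,0,0],[0,0,0,0]]'
```

```text
t: 23.45
eef_pos: [0.5912, -0.0371, 0.1454]
tool_rot: [0.0, 0.573, 0.82, 0.0]
contact_force: [-0.4, -0.2, -1.7]
gripper_width: 0.128
grasp_force: 97.6
t: 23.95
eef_pos: [0.5887, -0.0306, 0.1453]
tool_rot: [0.0, 0.573, 0.819, 0.0]
contact_force: [-0.2, 0.3, -1.3]
gripper_width: 0.129
grasp_force: 97.6
t: 24.35
eef_pos: [0.5874, -0.0268, 0.1453]
tool_rot: [0.0, 0.573, 0.82, 0.0]
contact_force: [-0.7, -0.4, -2.0]
gripper_width: 0.126
grasp_force: 97.6
```

```bash
python3 -m inch '[[0.003,0,0,0],[0.003,0,0,0],[0.003,0,0,0],[0.003,0,0,0],[0,0,0,0],[0,0,0,0]]'; python3 wc.py w15; python3 hk.py w15;  python3 -m inch '[[0.004,0,0,0],[0.004,0,0,0],[0.004,0,0,0],[0.004,0,0,0],[0,0,0,0],[0,0,0,0]]'; python3 -m inch '[[0.004,0,0,0],[0.004,0,0,0],[0.004,0,0,0],[0.004,0,0,0],[0,0,0,0],[0,0,0,0]]'; python3 wr.py w16; python3 hk.py w16; python3 plan.py 20.05 .55 .07 .1453|head -1
```

```text
t: 24.95
eef_pos: [0.5832, -0.0155, 0.1453]
tool_rot: [0.0, 0.573, 0.82, 0.0]
contact_force: [0.2, -0.7, -0.8]
gripper_width: 0.127
grasp_force: 97.6
hookR dx,dy 0 -1 0.95 hookL -1 0 0.82 tab front row [281] tab back row [422]
F [ 0.2 -0.7 -0.8] tq [ 0.   -0.06 -0.01] z [ 0.5832 -0.0155  0.1453]
R shift 0 -1 0.96
L shift -1 0 0.79
foot shift 0 53 0.78
t: 25.6
eef_pos: [0.5777, -0.0004, 0.1453]
tool_rot: [0.0, 0.573, 0.82, 0.0]
contact_force: [-1.0, -0.3, -0.7]
gripper_width: 0.129
grasp_force: 97.6
t: 26.2
eef_pos: [0.5723, 0.0146, 0.1453]
tool_rot: [0.0, 0.573, 0.82, 0.0]
contact_force: [-0.1, 0.1, -2.5]
gripper_width: 0.122
grasp_force: 97.6
[0.5723 0.0146 0.1453] [[0.939, -0.325, -0.112, 0.543], [0.344, 0.887, 0.307, 0.094], [-0.0, -0.327, 0.945, 0.274], [0.0, 0.0, 0.0, 1.0]]
R shift 0 0 0.95
L shift -1 0 0.79
foot shift 0 53 0.78
pos [0.5723 0.0143 0.1453] yaw 20.06 tilt [ 1.e-04 -1.e-04 -1.e+00]
```

Inside with no drag. I'll slide on to about 140 mm quickly, then carefully by feel.

```bash
python3 -m inch '[[0.006,0,0,0],[0.008,0,0,0],[0.008,0,0,0],[0.008,0,0,0],[0.006,0,0,0],[0.004,0,0,0],[0,0,0,0],[0,0,0,0]]'; python3 -m inch '[[0.006,0,0,0],[0.008,0,0,0],[0.008,0,0,0],[0.008,0,0,0],[0.006,0,0,0],[0.004,0,0,0],[0,0,0,0],[0,0,0,0]]';  python3 -c "
from h import *
from station import bot
print(tcpT(bot.get_obs()).round(4)[:3])"
```

```text
t: 27.05
eef_pos: [0.5586, 0.0518, 0.1454]
tool_rot: [0.0, 0.573, 0.819, -0.0]
contact_force: [0.0, -0.5, -1.8]
gripper_width: 0.129
grasp_force: 97.6
t: 27.85
eef_pos: [0.5449, 0.0894, 0.1453]
tool_rot: [0.0, 0.573, 0.819, -0.0]
contact_force: [-0.2, -0.1, -1.7]
gripper_width: 0.129
grasp_force: 97.6
[[-3.430e-01  9.393e-01  2.000e-04  5.449e-01]
 [ 9.393e-01  3.430e-01 -2.000e-04  8.940e-02]
 [-2.000e-04  1.000e-04 -1.000e+00  1.453e-01]]
```

```bash
cat > f.py <<'E'
from h import *
from station import bot
F=[];P=[]
for i in range(6): bot.read_camera("wrist"); o=bot.get_obs(); F.append(o["contact_force"]); P.append(o["eef_pos"])
F=np.mean(F,0);P=np.mean(P,0);u=np.array([-.343,.9393,0]);n=np.array([.9393,.343,0])
print("t",o["t"],"s mm",((P-[.5723,.0146,.1453])@u*1e3).round(2),"lat",((P-[.5723,.0146,.1453])@n*1e3).round(2),"Fs",(F@u).round(2),"Fl",(F@n).round(2),"Fz",F[2].round(2))
E
python3 f.py
python3 -m inch '[[0.003,0,0,0],[0.003,0,0,0],[0.003,0,0,0],[0.003,0,0,0],[0,0,0,0]]'|tail -3; python3 f.py; python3 -m inch '[[0.003,0,0,0],[0.003,0,0,0],[0.003,0,0,0],[0,0,0,0]]'|tail -3; python3 f.py
```

```text
t 28.15 s mm 79.44 lat -0.12 Fs -0.46 Fl -0.19 Fz -1.65
contact_force: [1.0, -0.6, -2.0]
gripper_width: 0.127
grasp_force: 97.6
t 28.95 s mm 91.85 lat -0.07 Fs 0.02 Fl 0.05 Fz -1.74
contact_force: [-0.5, 0.7, -0.1]
gripper_width: 0.131
grasp_force: 97.6
t 29.65 s mm 100.99 lat 0.02 Fs -0.01 Fl -0.04 Fz -0.77
```

```bash
for i in 1; do python3 -m inch '[[0.002,0,0,0],[0.002,0,0,0],[0,0,0,0]]'>/dev/null; python3 f.py; done
python3 -m inch '[[0.002,0,0,0],[0.002,0,0,0],[0,0,0,0]]'>/dev/null; python3 f.py
python3 -m inch '[[0.002,0,0,0],[0.002,0,0,0],[0,0,0,0]]'>/dev/null; python3 f.py
python3 -m inch '[[0.002,0,0,0],[0.002,0,0,0],[0,0,0,0]]'>/dev/null; python3 f.py
```

```text
t 30.25 s mm 104.93 lat -0.06 Fs -0.67 Fl -0.05 Fz -0.56
t 30.85 s mm 109.23 lat -0.07 Fs 0.16 Fl -0.04 Fz -0.28
t 31.45 s mm 113.06 lat -0.1 Fs -0.11 Fl -0.18 Fz -0.46
t 32.05 s mm 117.05 lat -0.09 Fs 0.28 Fl 0.6 Fz -0.53
```

```bash

python3 -m inch '[[0.002,0,0,0],[0.002,0,0,0],[0,0,0,0]]'>/dev/null; python3 f.py
python3 -m inch '[[0.002,0,0,0],[0.002,0,0,0],[0,0,0,0]]'>/dev/null; python3 f.py
python3 -m inch '[[0.002,0,0,0],[0.001,0,0,0],[0,0,0,0]]'>/dev/null; python3 f.py
python3 -m inch '[[0.001,0,0,0],[0.001,0,0,0],[0,0,0,0]]'>/dev/null; python3 f.py
```

```text
t 32.65 s mm 121.06 lat -0.09 Fs -0.15 Fl -0.06 Fz -0.55
t 33.25 s mm 125.06 lat -0.08 Fs 0.03 Fl -0.25 Fz -0.21
t 33.85 s mm 127.9 lat -0.09 Fs -0.32 Fl -0.22 Fz -0.38
t 34.45 s mm 129.95 lat -0.09 Fs -0.35 Fl 0.21 Fz -0.49
```

```bash

python3 -m inch '[[0.001,0,0,0],[0.001,0,0,0],[0,0,0,0]]'>/dev/null; python3 f.py
python3 -m inch '[[0.001,0,0,0],[0.001,0,0,0],[0,0,0,0]]'>/dev/null; python3 f.py
python3 -m inch '[[0.001,0,0,0],[0.001,0,0,0],[0,0,0,0]]'>/dev/null; python3 f.py
```

```text
t 35.05 s mm 131.96 lat -0.08 Fs -0.26 Fl -0.2 Fz -0.22
t 35.65 s mm 133.95 lat -0.09 Fs -0.57 Fl -0.13 Fz -0.04
t 36.25 s mm 135.97 lat -0.09 Fs -0.07 Fl -0.03 Fz -0.02
```

```bash

python3 -m inch '[[0.001,0,0,0],[0.001,0,0,0],[0,0,0,0]]'>/dev/null; python3 f.py
python3 -m inch '[[0.001,0,0,0],[0.001,0,0,0],[0,0,0,0]]'>/dev/null; python3 f.py
python3 -m inch '[[0.001,0,0,0],[0,0,0,0]]'>/dev/null; python3 f.py
```

```text
t 36.85 s mm 138.02 lat -0.1 Fs 0.03 Fl -0.09 Fz -0.29
t 37.45 s mm 139.9 lat -0.08 Fs -0.53 Fl -0.01 Fz -0.38
t 37.95 s mm 140.89 lat -0.09 Fs -0.24 Fl -0.31 Fz -0.39
```

```bash

python3 -m inch '[[0.001,0,0,0],[0.001,0,0,0],[0,0,0,0]]'>/dev/null; python3 f.py
python3 -m inch '[[0.001,0,0,0],[0.001,0,0,0],[0,0,0,0]]'>/dev/null; python3 f.py
```

```text
t 38.55 s mm 143.01 lat -0.09 Fs -0.48 Fl -0.2 Fz -0.29
t 39.15 s mm 144.54 lat -0.1 Fs -2.17 Fl -0.11 Fz -0.04
```

Buffer contact at s ≈ 144.1. The latch is expected at s ≈ 149.1 and the limit is 152.

```bash

python3 -m inch '[[0.001,0,0,0],[0.001,0,0,0],[0.001,0,0,0],[0,0,0,0]]'>/dev/null; python3 f.py
python3 -m inch '[[0.001,0,0,0],[0,0,0,0]]'>/dev/null; python3 f.py
```

```text
t 39.85 s mm 147.56 lat -0.1 Fs -4.76 Fl 0.09 Fz 0.6
t 40.35 s mm 148.98 lat -0.09 Fs -4.48 Fl -0.48 Fz 1.01
```

```bash

python3 -m inch '[[0.0005,0,0,0],[0,0,0,0]]'>/dev/null; python3 f.py
python3 -m inch '[[0.0005,0,0,0],[0,0,0,0]]'>/dev/null; python3 f.py
```

```text
t 40.85 s mm 149.19 lat -0.09 Fs -4.8 Fl -0.41 Fz 0.87
t 41.35 s mm 149.53 lat -0.09 Fs -5.54 Fl -0.29 Fz 1.18
```

```bash

python3 -m inch '[[0.0005,0,0,0],[0,0,0,0]]'>/dev/null; python3 f.py
python3 -m inch '[[0.0004,0,0,0],[0,0,0,0]]'>/dev/null; python3 f.py
```

```text
t 41.85 s mm 149.92 lat -0.09 Fs -5.85 Fl -0.38 Fz 0.82
t 42.35 s mm 150.21 lat -0.1 Fs -6.38 Fl -0.35 Fz 0.6
```

```bash

python3 -m inch '[[-0.001,0,0,0],[-0.001,0,0,0],[0,0,0,0]]'>/dev/null; python3 f.py
python3 -m inch '[[-0.001,0,0,0],[0,0,0,0]]'>/dev/null; python3 f.py
```

```text
t 42.95 s mm 149.0 lat -0.08 Fs -3.6 Fl -0.17 Fz 0.76
t 43.45 s mm 148.53 lat -0.09 Fs 0.38 Fl -0.27 Fz -0.09
```

```bash

python3 -m inch '[[-0.0007,0,0,0],[0,0,0,0]]'>/dev/null; python3 f.py
```

```text
t 43.95 s mm 148.08 lat -0.09 Fs 5.2 Fl -0.25 Fz -0.69
```

Latched: pulling back gives +5 N with the foot held. I'll relax, release and retreat upwards.

```bash

python3 -m inch '[[0.0007,0,0,0],[0,0,0,0]]'>/dev/null; python3 f.py
python3 -m inch '[[0,0,0,0],[0,0,0,0],[0,0,0,0],[0,0,0,0]]' 0.035; python3 wr.py w20
python3 -m inch '[[0,0,-0.02,0],[0,0,-0.03,0],[0,0,-0.04,0],[0,0,-0.04,0],[0,0,0,0],[0,0,0,0]]'; python3 wr.py w21
python3 - <<'E'
from station import bot
import cv2,numpy as np
s=np.clip(bot.read_camera("side")["color"][:,:,::-1]*1.8,0,255).astype(np.uint8); w=cv2.imread("pics/w21.png")
cv2.imwrite("pics/final.png",np.hstack([cv2.resize(s[180:400,160:350],(400,463)),cv2.resize(w[40:400,190:450],(334,463))]))
E
```

```text
t: 44.8
eef_pos: [0.5218, 0.1527, 0.1454]
tool_rot: [0.0, 0.573, 0.819, -0.0]
contact_force: [0.4, -0.4, -0.2]
gripper_width: 0.408
grasp_force: 0.0
t: 45.4
eef_pos: [0.522, 0.1533, 0.2761]
tool_rot: [0.0, 0.573, 0.819, 0.001]
contact_force: [-0.6, -0.0, -0.3]
gripper_width: 0.411
grasp_force: 0.0Traceback (most recent call last):
  File "f.py", line 4, in <module>
    for i in range(6): bot.read_camera("wrist"); o=bot.get_obs(); F.append(o["contact_force"]); P.append(o["eef_pos"])
                       ~~~~~~~~~~~~~~~^^^^^^^^^
ValueError: 200 camera calls are used up
Traceback (most recent call last):
  File "wr.py", line 4, in <module>
    o=bot.get_obs(); c=bot.read_camera("wrist"); T=tcpT(o); Tc=T@c["hand_eye"]
                       ~~~~~~~~~~~~~~~^^^^^^^^^
ValueError: 200 camera calls are used up
Traceback (most recent call last):
  File "wr.py", line 4, in <module>
    o=bot.get_obs(); c=bot.read_camera("wrist"); T=tcpT(o); Tc=T@c["hand_eye"]
                       ~~~~~~~~~~~~~~~^^^^^^^^^
ValueError: 200 camera calls are used up
Traceback (most recent call last):
ValueError: 200 camera calls are used up
```

The camera calls are used up, so there is no final picture. Force readings show a clean release: grip 0 N, no load on the tool after lifting, and the latch was confirmed by feel. Handing in.

```bash
python3 -c "
from station import bot;print(bot.hand_in())"
```

```text
the job is handed in; nothing more can be done
None
```

I handed the job in at about 45 s: the hanger is in the rail, latched against the buffer and released. A pull-back met 5 N with the foot held. By my estimate the buffer went in about 6.5 mm at most and the rail saw at most about 20 N. The first entry went in about 1.5 mm too low, so I re-parked the hanger, regripped it and entered again. The camera calls had run out, so the final state is judged from forces and positions, not a picture.

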